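# Load the plant-food cartridge into the drip feeder

### The arm

A 6-joint arm with a two-finger parallel gripper is mounted at the origin on the work surface. World frame = base frame: x ahead of the robot, y to its left, z up, the work surface at z = 0. Lengths are in mm, angles in rad, forces in N, time in s.
With the tool pointing down it reaches from about 275 to 750 mm from the base axis. Payload 10.2 kg.
Tool frame: the origin (TCP) lies between the finger pads; the fingertips stand 11 mm ahead of it and the grasp point (between the pads) lies 8 mm behind it; z points along the fingers, y is the line along which they close (so a half turn about z gives the same grasp; the last joint's range is limited). The gripper opens to 85 mm and grips with 20 to 120 N. Pads are 22 mm wide; open, the fingers measure 114 mm over their backs; the gripper's body (76 mm by 85 mm) begins 54 mm behind the grasp point. The pads swing forward as they close: fully open they stand 13 mm farther back than shut.
Start: joints at [1.089, 0.313, 1.498, -0, 1.331, -0.223], TCP at [134.371, 507.519, 242.294] pointing down, gripper open.
Joint ranges: [-2.94, 2.94], [-0.97, 2.17], [0.19, 2.56], [-1.23, 4.37], [0.02, 3.11], [-2.88, 2.88]. Speed limits (rad/s): [2.39, 2.39, 3.01, 3.14, 3.14, 3.14].

### API

Orientations are given as a unit quaternion [w, x, y, z].
In Python, from rig import sense, eyes, finish_job gives the robot as it stands.
- The arm moves only by the shell command python3 -m jog 'ROWS' [FORCE]. ROWS is JSON, a list of rows, each a list of 7 numbers: the shift along the tool's x, y, z in m, then the turn, a rotation vector about the tool's x, y, z in rad, then the finger opening in m, from 0 to 0.0854. In form: [[dx, dy, dz, rx, ry, rz, gripper], ...]. A call has 1 to 5 rows; each row shifts and turns the commanded pose from where the row before left it, along the tool's axes as they then stand; what a row does not reach is not made up. A row lasts 1/10 s, in which the tool goes at most 50 mm and 8.59 degrees, less where a joint would pass 70% of its speed; a pose out of reach is approached as far as the arm can. A call is refused whole if a number of a shift passes 0.05 or a number of a turn 0.15, either way. A call with a gripper value outside its range is refused whole. The fingers move at their own pace and stop on an object; FORCE is the grip in N (left out, the last holds). Time passes only in rows, so rows that do not move let the fingers close. It gives the time, the measured TCP pose, the force, the opening and the grip force at its end, in the units of the state.
- sense(): the state, without advancing time (a new reading comes with each control period).
- eyes.capture(name): name is "side" or "top"; returns the picture (480x640x3 uint8, red, green, blue); there is no depth.
- eyes.calibration(name): a dict with "fx", "fy", "cx", "cy" (pixels), "cam_to_world" (4x4, takes a point from camera to world coordinates). Camera axes: x right, y down, z forward; pixel columns grow to the right and rows downward; lengths in mm; the calibration is good to about 2 mm. A picture is of the moment at which its call begins. calibration takes no time and is no camera call.
- finish_job(): hands the job in; it is judged then, once.
The state is a dict: "time_s": time; "joints": joint angles; "dq": joint speeds; "tau": joint torques, N m; "eef_pos": TCP position; "ee_rot": TCP orientation; "force": force on the tool from outside, world axes, zero at the start; "wrist_torque": the same for the moment, N m; "grip_width": opening from 0.0 (shut) to 1.0 (fully open); "grip_force": force on a finger pad.
Only numpy, scipy, OpenCV 4.12 (cv2) and the standard library are available. Lean on these libraries where they do the work, as an engineer would, in place of code of your own. Each camera call takes 0.05 s, during which the arm holds its last target. There are 200 camera calls.

### The job

Load the plant-food cartridge into the drip feeder: lower it into the cradle with its key rib in the groove and let go, then swing the clamp down over it and press the thumb rest until the catch snaps and holds the cartridge fully home. Ease the cartridge in by feel rather than dropping or ramming it, stop pressing once the catch has snapped so that nothing is forced, and leave the other things on the table where they are.

Things in the scene. Friction and masses are not known exactly. Their poses are not given: they have to be found in the camera images.
- cartridge: black plastic plant-food cartridge standing upright, an oblong tank 44 mm (x) by 30 mm (y) by 84 mm tall, about 0.12 kg, to be gripped across its 30 mm. Origin: centre of its flat underside; z up. A key rib 10 mm wide sticks out 5.5 mm from its +x end, from the underside to 60 mm up; at the start it points away from the robot (+x within 0.5 rad).
- doser: drip feeder fixed to the table, grey plastic housing 176 (x) by 124 (y) mm, top at 55 mm. Origin: centre of its footprint on the table; x points from its front, which faces the robot, to the hinge side, z up. The cradle lies in its front half; in front of it a pillar 40 mm wide and 88 mm high holds the catch.
- cradle (a point): centre of the cradle's floor, 15 mm above the table, axes as the doser. An upright well of 47 (x) by 33 (y) mm, 1.5 mm of play a side, mouths bevelled 3 to 4 mm. End walls at +-x, 38 mm wide, reach 85 mm above the table, side walls only 55 mm: room for fingers at the cartridge's sides. A groove 14 mm wide in the +x wall takes the rib. Walls must not be pushed at with over 25 N.
- valve_top (a point): top of the sprung brass valve stem, 12 mm thick, that stands 8.5 mm out of the middle of the cradle's floor. A cartridge let go stands on it, 8.5 mm above the floor. It gives way at 7 N, rising to 15 N when the cartridge is on the floor, and pushes back out until the clamp is latched.
- hinge (a point): middle of the clamp's hinge pin, 111 mm above the table, 65 mm behind the cradle's centre (doser +x). The pin lies along the doser's y between two cheeks, 70 mm over all and 122 mm high.
- clamp (a joint): clamp angle, rad (noisy to 0.01): 1.6 to 1.9 at the start, 1.57 upright, 0.005 latched; grows as it opens, tip up and away to doser +x. Stiff hinge: it stays where left, 1 to 2 N at the tip moves it. Plate 34 mm wide, 8 mm thick, ends 124 mm from the hinge. From 0.16 rad down its pad, 65 mm from the hinge, bears on the cartridge's top. Let go unlatched below that, it springs up to about 0.19.
- thumb_rest (a point): thumb rest on the outer face of the clamp plate, 108 mm from the hinge and 4 mm off the plate's mid-plane. The outer face looks up when the clamp is closed, away from the robot when it is open; z is its outward normal, x points along the plate to the hinge. The clamp must not be pressed with over 30 N.
- catch_nose (a point): tip of the sprung steel catch in the front pillar, 86 mm above the table. A barb under the clamp's tip rides over it from 0.13 rad down: pressing at the thumb rest rises to 12 to 16 N near 0.06 rad, falls to about 7 N, and the catch snaps over the barb only at 0.004 rad, 0.5 mm above the hard stop where the cartridge is on the floor.
- tub: bystander: lidded clear plastic tub 116 x 86 x 60 mm; origin: centre of its underside.
- mister: bystander: steel plant mister 82 mm across, 188 mm tall, brass pump button on top; origin: centre of its underside.
- bonsai_pot: bystander: round celadon bonsai pot 124 mm across, 61 mm high; origin: centre of its underside.
- tweezers: bystander: bamboo tweezers set on its flat tray, 34 x 150 x 15 mm; origin: centre of its underside.
There are look-alikes about, which are no part of the job. Several things have the shape of the doser; the one meant has the colours described above.

How it is judged (in metres and radians):
On the way:
1. the cartridge stands let go in the cradle, not yet driven home (horizontal distance between cartridge and cradle below 0.004 m and z of cartridge in the frame of cradle below 0.012 m and angle between the x axis of cartridge and the x axis of doser, either way round below 0.12 rad and contact force between the fingers and cartridge below 0.1 N), for 0.2 s.
At the end, for the whole second after the job is handed in: The clamp is latched (joint below 0.012 rad), still and let go; the cartridge is at rest upright in the cradle with its rib in the groove, underside within 1.5 mm of the floor and 3 mm of the cradle's centre; tub, mister, pot and tweezers within 15 mm of where they stood (value of joint clamp below 0.012 rad and velocity of joint clamp below 0.05 rad/s and z of cartridge in the frame of cradle below 0.0015 m and horizontal distance between cartridge and cradle below 0.003 m and angle between the z axis of cartridge and the z axis of doser, either way round below 0.08 rad and linear speed of cartridge below 0.01 m/s and distance of each of tub, mister, bonsai_pot, tweezers from where it was at the start of the episode below 0.015 m); the robot touches nothing.
It fails at once if the clamp is pressed or pushed with more than 30 N (contact force between any of the fingers, the arm and clamp above 30 N).
It fails at once if the cartridge is rammed against the drip feeder with more than 25 N while the clamp is open (value of joint clamp above 0.5 rad and contact force between cartridge and doser above 25 N).
It fails at once if the cartridge is dropped into the cradle: it falls faster than 0.5 m/s there (horizontal distance between cartridge and cradle below 0.02 m and value of joint clamp above 0.5 rad and linear speed of cartridge above 0.5 m/s).
It fails at once if the tub, the mister, the pot or the tweezers set is moved by more than 15 mm (distance of any of tub, mister, bonsai_pot, tweezers from where it was at the start of the episode above 0.015 m).
It also fails if it takes over 64 s, if anything falls off the work surface, if the arm or the gripper's body presses on something with over 40 N, if the wrist force passes 120 N, or if a joint passes its speed limit or range.

## Working session

There is one attempt and no reset: what is moved stays moved. The work goes in short steps, Python scripts to look and compute and a shell command to move; the robot and the scene stay as the last step left them, time stands still between calls to the robot, and variables do not carry over. Pictures are saved under pics/ and viewed, at most 10 in all, crops included, and the job is handed in when it is done.

```bash
mkdir -p pics; ls
python3 - <<'E'
from rig import sense, eyes
import cv2, json
print(sense())
for n in("side","top"):
    im=eyes.capture(n); cv2.imwrite(f"pics/{n}0.png",im[:,:,::-1]); c=eyes.calibration(n); print(n,c)
E
```

```text
pics
{'time_s': 0.0, 'joints': array([ 1.08858869e+00,  3.13463015e-01,  1.49848030e+00, -9.65596151e-06,
        1.33098499e+00, -2.23397066e-01]), 'dq': array([-0.00057909,  0.00030597,  0.00037913, -0.00205892,  0.00115027,
        0.0025187 ]), 'tau': array([ 7.12545698e-04, -4.12268579e+01, -2.59742385e+01, -1.27720778e-04,
        4.14270413e-03, -1.78933544e-05]), 'eef_pos': array([134.25481874, 507.27954971, 241.71213744]), 'ee_rot': array([-2.26352148e-04,  1.29043254e-01,  9.91638741e-01, -6.28311366e-04]), 'force': array([0.35038406, 0.95341004, 1.30276172]), 'wrist_torque': array([ 0.04637583, -0.01410897,  0.00702753]), 'grip_force': 0.0, 'grip_width': 1.0034214456304569}
side {'fx': 450.4714896728119, 'fy': 450.4714896728119, 'cx': 316.613710591811, 'cy': 241.9954399454358, 'cam_to_world': array([[ 9.11174118e-01, -2.90040610e-01,  2.92640003e-01,
         3.26255053e+02],
       [-4.11994855e-01, -6.33296029e-01,  6.55130811e-01,
        -5.30953708e+02],
       [-4.68678810e-03, -7.17504414e-01, -6.96538190e-01,
         6.41895681e+02],
       [ 0.00000000e+00,  0.00000000e+00,  0.00000000e+00,
         1.00000000e+00]])}
top {'fx': 474.5611766186031, 'fy': 474.5611766186031, 'cx': 312.0519151446342, 'cy': 241.5323150160313, 'cam_to_world': array([[-1.56466778e-02, -9.96112605e-01,  8.66882872e-02,
         4.87683555e+02],
       [-9.99735844e-01,  1.41257786e-02, -1.81302292e-02,
         2.97460500e+00],
       [ 1.68352103e-02, -8.69490658e-02, -9.96070497e-01,
         1.09545372e+03],
       [ 0.00000000e+00,  0.00000000e+00,  0.00000000e+00,
         1.00000000e+00]])}
```

View pics/side0.png

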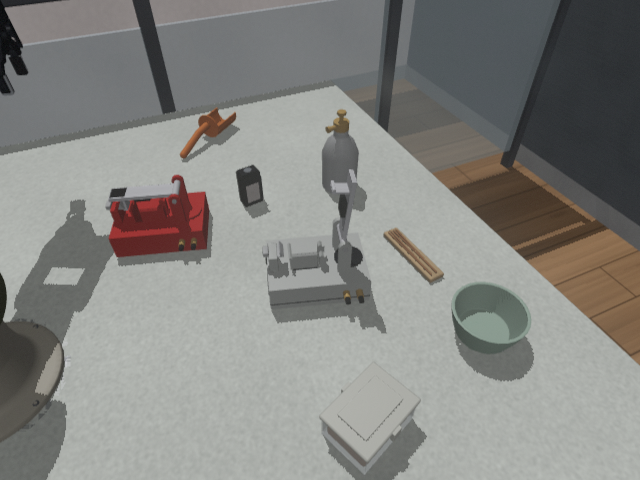

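View pics/top0.png

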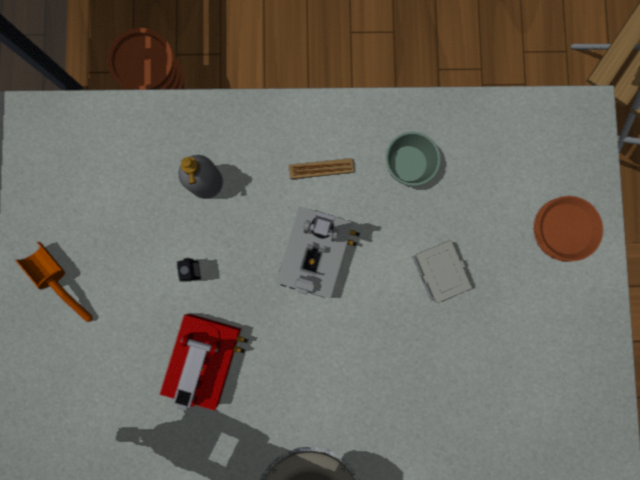

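The top view shows the grey doser at about (316,253), with its cradle near (312,260) and the open clamp near (321,227). The black cartridge is at about (188,270), and the red look-alike is at (205,362). I'll enlarge crops of both views.

Run:
```python
import cv2, numpy as np
t=cv2.imread("pics/top0.png"); s=cv2.imread("pics/side0.png")
a=cv2.resize(t[195:310,270:380],None,fx=5,fy=5,interpolation=cv2.INTER_CUBIC)
b=cv2.resize(t[250:290,170:210],(280,280),interpolation=cv2.INTER_CUBIC)
c=np.zeros((575,800,3),np.uint8); c[:,:550]=a; c[:250,550:]=b[:250,:250]
d=cv2.resize(s[155:215,230:272],(250,357)[::1],interpolation=cv2.INTER_CUBIC); c[250:575,550:]=d[:325]
cv2.imwrite("pics/crop0.png",c)
```

```text
(no output)
```

View pics/crop0.png

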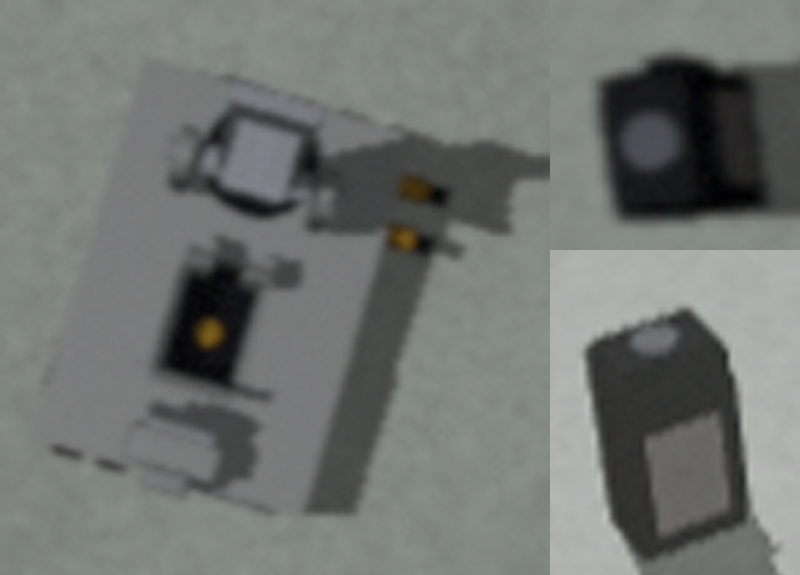

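The enlarged top view gives these positions:
- **Valve:** about (311.6,261.4).
- **Doser top corners:** about (299,207.4), (278,284), (330,297.4) and (351,222).
- **Cartridge cap:** (184.6,270) in the top view and (247.6,169.8) in the side view. The rib points up in the image, which is +x.

```bash
cat > h.py <<'E'
import numpy as np, cv2
from rig import sense, eyes
def ray(n,p):
    c=eyes.calibration(n); T=np.array(c["cam_to_world"])
    d=T[:3,:3]@np.array([(p[0]-c["cx"])/c["fx"],(p[1]-c["cy"])/c["fy"],1.]); return T[:3,3],d
def at(n,p,z):
    o,d=ray(n,p); return (o+d*(z-o[2])/d[2])
def tri(p,q):
    (a,u),(b,v)=ray("top",p),ray("side",q)
    s=np.linalg.lstsq(np.c_[u,-v],b-a,rcond=None)[0]; A=a+u*s[0];B=b+v*s[1]; return (A+B)/2,np.linalg.norm(A-B)
def proj(n,P):
    c=eyes.calibration(n);T=np.linalg.inv(np.array(c["cam_to_world"])); q=T[:3,:3]@np.array(P,float)+T[:3,3]
    return np.array([c["fx"]*q[0]/q[2]+c["cx"],c["fy"]*q[1]/q[2]+c["cy"]])
E
python3 - <<'E'
from h import *
np.set_printoptions(precision=1,suppress=True)
print("valve",at("top",(311.6,261.4),23.5))
C=[at("top",p,55) for p in((299,207.4),(278,284),(330,297.4),(351,222))]
C=np.array(C);print(C,C.mean(0)); 
for i,j in((1,0),(2,3),(2,1),(3,0)):
    d=C[j]-C[i];print(np.linalg.norm(d),np.arctan2(d[1],d[0]))
print("cap top",at("top",(184.6,270),84),"side",at("side",(247.6,169.8),84),tri((184.6,270),(247.6,169.8)))
t=cv2.imread("pics/top0.png")[250:290,170:210]; g=t.max(2)
m=(g<75).astype(np.uint8)
print(g[::2,4:34])
# side edges of top face, side view: corners from crop
f=lambda x,y:at("side",(230+(x-550)/5.952,155+(y-250)/5.95),84)
for p in((586,350),(685,308),(728,350)): print("side corner",f(*p))
h=lambda x,y:at("top",(170+(x-550)/7,250+y/7),84)
for p in((600,80),(616,215)): print("top corner",h(*p))
E
```

```text
valve [535.9 -14.8  23.5]
[[ 654.5   11.7   55. ]
 [ 486.3   59.8   55. ]
 [ 455.4  -53.2   55. ]
 [ 620.4 -102.8   55. ]] [554.2 -21.1  55. ]
174.9067501245997 -0.2781715496722288
172.24769870210793 -0.2922343249425832
117.09971788733748 1.3039984099449435
119.52190452553066 1.281377541704983
cap top [519.  255.6  84. ] side [517.9 256.4  84. ] (array([518.4, 255.7,  84.4]), np.float64(1.2654590505424173))
[[140 140 140 140 139 139 136 136 135 134 134 135 136 140 144 143 143 140
  136 136 138 138 138 137 138 138 138 139 138 136]
 [140 140 138 137 138 137 135 136 136 138 140 139 141 143 142 142 139 137
  139 140 137 135 138 137 139 138 138 139 140 139]
 [140 139 141 140 139 139 139 139 140 140 141 143 143 144 144 143 142 142
  141 142 139 138 139 140 140 139 138 141 140 140]
 [139 136 137 138 137 136 137 137 138 139 139 138 136 133 134 137 138 138
  140 140 141 138 138 136 138 139 139 140 139 140]
 [137 135 134 137 137 138 135 134 126 105  83  67  60  55  56  64  72  84
   98 117 132 132 131 127 129 132 133 131 130 129]
 [136 135 131 126 115 102  87  81  70  49  29  19  20  17  19  1
[... 1269 characters left out ...]
  68  69  72  78  83  84  86  87  90  90]
 [139 139 137 138 138 134 129 129 125 124 123 125 129 131 131 129 129 133
  137 138 137 135 133 135 137 138 136 134 134 132]
 [137 138 138 140 141 141 140 141 140 141 140 139 139 140 139 138 138 140
  140 140 141 140 140 142 139 136 136 134 134 136]
 [137 139 140 140 141 139 141 140 140 139 139 138 139 139 137 137 137 135
  136 136 139 141 139 138 137 135 137 136 138 137]
 [139 140 141 141 143 143 142 140 140 140 139 138 139 137 136 135 135 136
  136 140 140 140 138 136 136 137 138 138 135 134]]
side corner [493.3 259.7  84. ]
side corner [533.8 269.8  84. ]
side corner [539.4 238.5  84. ]
top corner [537.4 271.5  84. ]
top corner [496.5 266.3  84. ]
```

```bash
python3 -m jog '[[0,0,0,0,0,-0.135,0.085],[0,0,0,0,0,-0.135,0.085],[0,0,0,0,0,-0.134,0.085]]' 30
python3 -m jog '[[-0.0286,-0.0254,0,0,0,0,0.085],[-0.0286,-0.0254,0,0,0,0,0.085],[-0.0286,-0.0254,0,0,0,0,0.085],[-0.0286,-0.0254,0,0,0,0,0.085],[-0.0286,-0.0254,0,0,0,0,0.085]]'
python3 -m jog '[[-0.0286,-0.0254,0,0,0,0,0.085],[-0.0286,-0.0254,0,0,0,0,0.085],[-0.0286,-0.0254,0,0,0,0,0.085],[-0.0286,-0.0254,0,0,0,0,0.085],[-0.0286,-0.0254,0,0,0,0,0.085]]'
python3 -m jog '[[-0.0286,-0.0254,0,0,0,0,0.085],[-0.0286,-0.0254,0,0,0,0,0.085],[0,0,0,0,0,0,0.085]]'
python3 - <<'E'
from h import *
# doser yaw: fit housing outline in top and side picture
for n in("top","side"):
    t=cv2.imread(f"pics/{n}0.png"); g=cv2.cvtColor(t,cv2.COLOR_BGR2GRAY)
    L=cv2.createLineSegmentDetector().detect(g)[0][:,0]
    for l in L:
        P,Q=at(n,l[:2],55),at(n,l[2:],55); d=Q-P; m=(P+Q)/2
        if np.hypot(*d[:2])>35 and np.hypot(m[0]-554,m[1]+21)<125: 
            a=np.arctan2(d[1],d[0]); print(n,l.round(),P[:2].round(),Q[:2].round(),round(np.hypot(*d[:2])),round((a+.28+np.pi/4)%(np.pi/2)-np.pi/4-.28,3))
E
```

```text
time_s: 0.4
eef_pos: [134.3, 507.4, 241.9]
ee_rot: [-0.0, -0.075, 0.997, -0.0]
force: [-0.4, -0.1, -0.5]
grip_width: 0.996
grip_force: 0.0
time_s: 0.9
eef_pos: [295.3, 401.5, 242.1]
ee_rot: [-0.0, -0.073, 0.997, -0.0]
force: [0.4, 0.8, 0.2]
grip_width: 0.994
grip_force: 0.0
time_s: 1.4
eef_pos: [455.2, 296.4, 242.0]
ee_rot: [-0.0, -0.072, 0.997, -0.0]
force: [0.5, 1.1, -0.1]
grip_width: 0.994
grip_force: 0.0
time_s: 1.7
eef_pos: [520.8, 252.8, 241.2]
ee_rot: [-0.0, -0.071, 0.998, -0.0]
force: [0.4, 0.6, -0.1]
grip_width: 0.997
grip_force: 0.0
top [322. 252. 316. 271.] [555. -37.] [512. -23.] 45 -0.321
top [301. 268. 307. 244.] [521.  10.] [572.  -5.] 53 -0.293
top [356. 247. 341. 297.] [ 565. -112.] [457. -77.] 114 -0.313
top [317. 215. 333. 219.] [637. -27.] [627. -63.] 37 -0.293
top [330. 296. 346. 242.] [459. -54.] [577. -92.] 124 -0.308
top [317. 209. 336. 215.] [650. -27.] [636. -69.] 45 -0.334
side [360. 246. 364. 262.] [641. -22.] [629. -62.] 42 -0.314
side [273. 317. 267. 289.] [ 439. -107.] [449. -49.] 59 -0.172
side [320. 267. 297. 270.] [551. -40.] [512. -29.] 40 -0.283
side [266. 288. 268. 261.] [448. -45.] [474.  14.] 64 -0.408
side [332. 246. 332. 221.] [594.   1.] [625.  63.] 70 -0.462
side [269. 246. 267. 262.] [489.  48.] [471.  11.] 41 -0.441
side [292. 274. 288. 258.] [501. -35.] [510.   5.] 41 -0.22
side [269. 291. 346. 283.] [452. -53.] [576. -92.] 130 -0.306
side [343. 282. 336. 265.] [573. -87.] [579. -46.] 41 -0.148
side [350. 266. 351. 248.] [602. -59.] [625. -20.] 44 -0.538
side [289. 260. 287. 244.] [510.   0.] [520.  38.] 40 -0.276
side [292. 255. 317. 253.] [518.   9.] [561.  -6.] 46 -0.314
side [272. 303. 341. 296.] [447. -80.] [ 556. -114.] 114 -0.304
side [342. 299. 273. 306.] [ 555. -119.] [447. -85.] 114 -0.306
```

Long housing edges seen in both views give a doser yaw of about −0.305. Next I'll descend onto the cartridge.

```bash
python3 -m jog '[[0.0018,0.0033,0.025,0,0,0,0.085],[0,0,0.035,0,0,0,0.085],[0,0,0.035,0,0,0,0.085],[0,0,0.03,0,0,0,0.085],[0,0,0.0,0,0,0,0.085]]'
python3 -c "
from h import *
for n in('top','side'): cv2.imwrite(f'pics/{n}1.png',eyes.capture(n)[:,:,::-1])
t=cv2.imread('pics/side1.png')[90:240,160:340]; cv2.imwrite('pics/c1.png',cv2.resize(t,None,fx=4,fy=4,interpolation=cv2.INTER_CUBIC))"
```

```text
time_s: 2.2
eef_pos: [513.3, 258.4, 113.6]
ee_rot: [-0.004, -0.073, 0.997, -0.001]
force: [0.3, -0.4, 1.3]
grip_width: 0.99
grip_force: 0.0
```

View pics/c1.png

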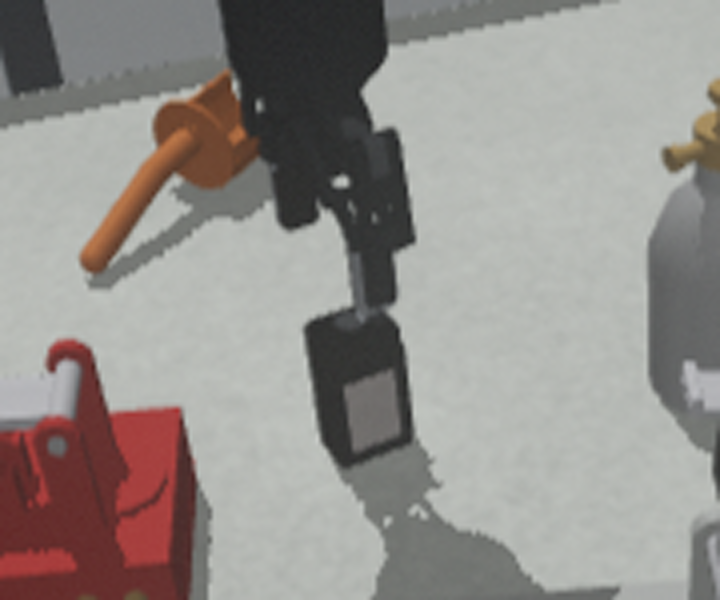

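The fingers straddle the cartridge with their tips just above its top (near (355,315) in the crop), with clearance on both sides. I'll check that the pose has settled, then correct it.

```bash
python3 -m jog '[[0,0,0,0,0,0,0.085],[0,0,0,0,0,0,0.085]]'
```

```text
time_s: 2.5
eef_pos: [516.4, 258.9, 119.0]
ee_rot: [0.001, -0.073, 0.997, 0.0]
force: [0.9, -0.2, -0.1]
grip_width: 0.999
grip_force: 0.0
```

```bash
python3 -m jog '[[-0.0016,-0.0034,0.005,0,0,0,0.085],[0,0,0.015,0,0,0,0.085],[0,0,0.02,0,0,0,0.085],[0,0,0.015,0,0,0,0.085],[0,0,0.008,0,0,0,0.085]]'
python3 -m jog '[[0,0,0,0,0,0,0.085],[0,0,0,0,0,0,0.085],[0,0,0,0,0,0,0.085]]'
```

```text
time_s: 3.0
eef_pos: [517.6, 255.1, 53.2]
ee_rot: [-0.001, -0.072, 0.997, -0.0]
force: [0.2, 0.1, 1.3]
grip_width: 0.992
grip_force: 0.0
time_s: 3.3
eef_pos: [518.4, 255.6, 55.2]
ee_rot: [0.001, -0.073, 0.997, 0.0]
force: [-0.8, 0.5, 0.1]
grip_width: 0.998
grip_force: 0.0
```

```bash
python3 -m jog '[[0,0,0,0,0,0,0.06],[0,0,0,0,0,0,0.04],[0,0,0,0,0,0,0.02],[0,0,0,0,0,0,0.02],[0,0,0,0,0,0,0.02]]' 35
python3 -m jog '[[0,0,0,0,0,0,0.02],[0,0,0,0,0,0,0.02],[0,0,0,0,0,0,0.02],[0,0,0,0,0,0,0.02],[0,0,0,0,0,0,0.02]]'
```

```text
time_s: 3.8
eef_pos: [517.8, 255.4, 54.2]
ee_rot: [-0.0, -0.073, 0.997, -0.0]
force: [0.1, 0.2, -0.2]
grip_width: 0.344
grip_force: 42.2
time_s: 4.3
eef_pos: [517.8, 255.5, 54.2]
ee_rot: [-0.0, -0.073, 0.997, 0.0]
force: [-1.0, 0.0, -0.3]
grip_width: 0.343
grip_force: 42.2
```

```bash
python3 -m jog '[[0,0,-0.01,0,0,0,0.02],[0,0,-0.025,0,0,0,0.02],[0,0,-0.035,0,0,0,0.02],[0,0,-0.03,0,0,0,0.02],[0,0,-0.015,0,0,0,0.02]]'
python3 -m jog '[[0,0,0,0,0,0.09,0.02],[0,0,0,0,0,0.09,0.02],[0,0,0,0,0,0.09,0.02],[0,0,0,0,0,0.09,0.02],[0,0,0,0,0,0.09,0.02]]'
python3 -m jog '[[-0.01,-0.025,0,0,0,0,0.02],[-0.014,-0.035,0,0,0,0,0.02],[-0.014,-0.036,0,0,0,0,0.02],[-0.014,-0.036,0,0,0,0,0.02],[-0.014,-0.036,0,0,0,0,0.02]]'
python3 -m jog '[[-0.012,-0.034,0,0,0,0,0.02],[-0.012,-0.03,0,0,0,0,0.02],[-0.0084,-0.0204,0,0,0,0,0.02],[0,0,0,0,0,0,0.02],[0,0,0,0,0,0,0.02]]'
python3 -m jog '[[0,0,0,0,0,0,0.02],[0,0,0,0,0,0,0.02]]'
python3 -c "
from h import *
for n in('top','side'): cv2.imwrite(f'pics/{n}2.png',eyes.capture(n)[:,:,::-1])
a=cv2.imread('pics/side2.png')[130:320,230:390]; b=cv2.imread('pics/top2.png')[195:315,260:380]
o=np.zeros((570,800,3),np.uint8); o[:,:480]=cv2.resize(a,(480,570),interpolation=cv2.INTER_CUBIC); o[:320,480:]=cv2.resize(b,(320,320),interpolation=cv2.INTER_CUBIC); cv2.imwrite('pics/c2.png',o)"
```

```text
time_s: 4.8
eef_pos: [518.7, 255.7, 172.9]
ee_rot: [0.002, -0.073, 0.997, 0.0]
force: [-0.2, -0.7, -2.0]
grip_width: 0.346
grip_force: 42.1
time_s: 5.3
eef_pos: [517.9, 255.4, 170.0]
ee_rot: [0.0, 0.154, 0.988, 0.0]
force: [0.5, -0.1, -1.6]
grip_width: 0.346
grip_force: 42.1
time_s: 5.8
eef_pos: [530.4, 73.9, 170.1]
ee_rot: [0.0, 0.152, 0.988, 0.0]
force: [1.2, 0.2, -0.7]
grip_width: 0.347
grip_force: 42.0
time_s: 6.3
eef_pos: [536.0, -14.8, 169.7]
ee_rot: [0.0, 0.152, 0.988, 0.0]
force: [-0.4, -0.1, -0.0]
grip_width: 0.351
grip_force: 42.0
time_s: 6.5
eef_pos: [535.9, -13.9, 169.5]
ee_rot: [0.0, 0.151, 0.989, 0.0]
force: [-1.3, -0.7, -1.3]
grip_width: 0.345
grip_force: 42.0
```

View pics/c2.png

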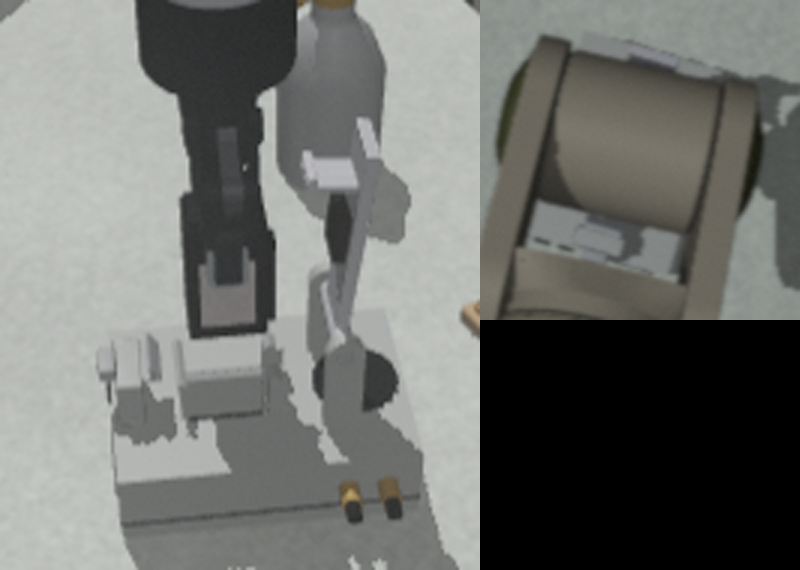

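The side view shows the cartridge held upright above the cradle. Its lower edge runs from about (293,242) to (320,241) in full-image pixels. The clamp is open behind the gripper with clearance. I'll overlay the predicted cradle and cartridge corners to check alignment.

Run:
```python
from h import *
c=np.array([535.9,-14.8]);y=-.305; R=np.array([[np.cos(y),-np.sin(y)],[np.sin(y),np.cos(y)]])
W=lambda u,v,z,o=c:np.r_[o+R@np.array([u,v]),z]
def mk(n,src,x0,y0,w,h,k):
    a=cv2.resize(cv2.imread(src)[y0:y0+h,x0:x0+w],None,fx=k,fy=k,interpolation=cv2.INTER_CUBIC)
    def dot(P,col):
        p=((proj(n,P)-[x0,y0]+.5)*k).astype(int); cv2.circle(a,tuple(map(int,p)),3,col,1)
    for u in(-23.5,23.5):
        for v in(-19,19): dot(W(u,v,85),(0,0,255))
        for v in(-16.5,16.5): dot(W(u,v,55),(0,200,0))
    dot(W(0,0,23.5),(255,255,0)); 
    for v in(-35,35): dot(W(65,v,111),(255,0,255))
    if "2" in src:
        for P in((-22,-15),(22,-15),(27.5,-5)): dot(W(*P,115.5,np.array([535.9,-13.9])),(0,255,255))
    return a
A=mk("side","pics/side2.png",255,200,110,110,5); B=mk("top","pics/top0.png",285,205,50,110,5)
cv2.imwrite("pics/c3.png",np.hstack([A,B]))
```

```text
(no output)
```

View pics/c3.png

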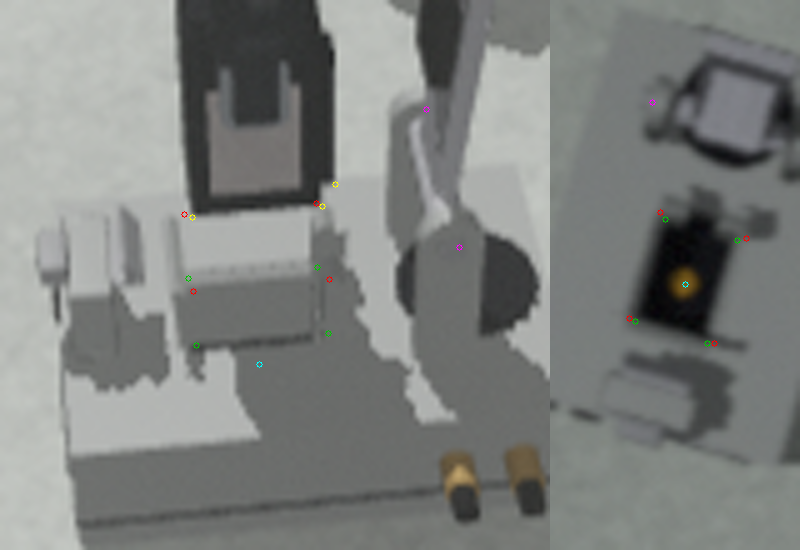

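The overlay agrees to about 1–2 mm, which is inside the bevel. I'll lower in small typed steps and stop if the force rises.

```bash
cat > ok.py <<'E'
import sys,numpy as np
from rig import sense
s=sense(); f=s["force"]; print("   F",f.round(1),"z",s["eef_pos"][2].round(1))
sys.exit(0 if np.linalg.norm(f)<float(sys.argv[1]) else 1)
E
python3 -m jog '[[-0.0003,-0.0009,0.005,0,0,0,0.02],[0,0,0.01,0,0,0,0.02],[0,0,0.01,0,0,0,0.02],[0,0,0.002,0,0,0,0.02],[0,0,0,0,0,0,0.02]]' && python3 ok.py 5 &&
python3 -m jog '[[0,0,0.002,0,0,0,0.02],[0,0,0.002,0,0,0,0.02],[0,0,0,0,0,0,0.02]]' >/dev/null && python3 ok.py 5 &&
python3 -m jog '[[0,0,0.002,0,0,0,0.02],[0,0,0.002,0,0,0,0.02],[0,0,0,0,0,0,0.02]]' >/dev/null&& python3 ok.py 5 &&
python3 -m jog '[[0,0,0.002,0,0,0,0.02],[0,0,0.002,0,0,0,0.02],[0,0,0,0,0,0,0.02]]' >/dev/null&& python3 ok.py 5 &&
python3 -m jog '[[0,0,0.002,0,0,0,0.02],[0,0,0.002,0,0,0,0.02],[0,0,0,0,0,0,0.02]]' >/dev/null&& python3 ok.py 5 &&
python3 -m jog '[[0,0,0.003,0,0,0,0.02],[0,0,0.003,0,0,0,0.02],[0,0,0,0,0,0,0.02]]'&& python3 ok.py 5
```

```text
time_s: 7.1
eef_pos: [535.8, -15.7, 141.6]
ee_rot: [-0.001, 0.152, 0.988, 0.0]
force: [0.2, 0.5, -1.4]
grip_width: 0.347
grip_force: 42.0
   F [ 0.2  0.5 -1.4] z 141.6
   F [ 0.7  0.4 -0.5] z 138.2
   F [-3.8  0.4  7.2] z 135.2
```

Contact on the +x wall's bevel pushes the tool toward −x. I'll back up slightly and shift 2 mm toward the front.

```bash
python3 -m jog '[[0,0,-0.002,0,0,0,0.02],[0.002,0,0,0,0,0,0.02],[0,0,0,0,0,0,0.02]]' && python3 ok.py 5 &&
python3 -m jog '[[0,0,0.002,0,0,0,0.02],[0,0,0.0015,0,0,0,0.02],[0,0,0,0,0,0,0.02]]' >/dev/null && python3 ok.py 5 &&
python3 -m jog '[[0,0,0.002,0,0,0,0.02],[0,0,0.002,0,0,0,0.02],[0,0,0,0,0,0,0.02]]' >/dev/null&& python3 ok.py 5 &&
python3 -m jog '[[0,0,0.002,0,0,0,0.02],[0,0,0.002,0,0,0,0.02],[0,0,0,0,0,0,0.02]]' >/dev/null&& python3 ok.py 5 &&
python3 -m jog '[[0,0,0.002,0,0,0,0.02],[0,0,0.002,0,0,0,0.02],[0,0,0,0,0,0,0.02]]' >/dev/null&& python3 ok.py 5 &&
python3 -m jog '[[0,0,0.003,0,0,0,0.02],[0,0,0.003,0,0,0,0.02],[0,0,0,0,0,0,0.02]]'&& python3 ok.py 5 &&
python3 -m jog '[[0,0,0.003,0,0,0,0.02],[0,0,0.003,0,0,0,0.02],[0,0,0,0,0,0,0.02]]'&& python3 ok.py 5
```

```text
time_s: 8.0
eef_pos: [533.9, -15.1, 136.1]
ee_rot: [-0.0, 0.152, 0.988, 0.0]
force: [-0.1, -0.2, -1.2]
grip_width: 0.344
grip_force: 42.2
   F [-0.1 -0.2 -1.2] z 136.1
   F [0.3 0.2 0. ] z 132.4
   F [-0.4  0.8 -1.2] z 128.4
   F [-0.2  0.1 -1.4] z 124.5
   F [ 0.8 -0.3 -1. ] z 120.5
time_s: 9.5
eef_pos: [533.8, -15.1, 114.3]
ee_rot: [-0.0, 0.152, 0.988, 0.0]
force: [0.7, 0.1, -1.2]
grip_width: 0.343
grip_force: 42.2
   F [ 0.7  0.1 -1.2] z 114.3
time_s: 9.8
eef_pos: [533.9, -15.1, 108.3]
ee_rot: [-0.0, 0.152, 0.988, 0.0]
force: [-0.4, 0.1, -0.1]
grip_width: 0.347
grip_force: 42.2
   F [-0.4  0.1 -0.1] z 108.3
```

```bash
python3 -m jog '[[0,0,0.002,0,0,0,0.02],[0,0,0.002,0,0,0,0.02],[0,0,0,0,0,0,0.02]]' >/dev/null && python3 ok.py 5 &&
python3 -m jog '[[0,0,0.002,0,0,0,0.02],[0,0,0.002,0,0,0,0.02],[0,0,0,0,0,0,0.02]]' >/dev/null&& python3 ok.py 5 &&
python3 -m jog '[[0,0,0.002,0,0,0,0.02],[0,0,0.002,0,0,0,0.02],[0,0,0,0,0,0,0.02]]' >/dev/null&& python3 ok.py 5 &&
python3 -m jog '[[0,0,0.002,0,0,0,0.02],[0,0,0.002,0,0,0,0.02],[0,0,0,0,0,0,0.02]]' >/dev/null&& python3 ok.py 5 &&
python3 -m jog '[[0,0,0.002,0,0,0,0.02],[0,0,0.002,0,0,0,0.02],[0,0,0,0,0,0,0.02]]' >/dev/null&& python3 ok.py 5 &&
python3 -m jog '[[0,0,0.002,0,0,0,0.02],[0,0,0.002,0,0,0,0.02],[0,0,0,0,0,0,0.02]]' >/dev/null&& python3 ok.py 5 &&
python3 -m jog '[[0,0,0.001,0,0,0,0.02],[0,0,0.001,0,0,0,0.02],[0,0,0,0,0,0,0.02]]' >/dev/null&& python3 ok.py 5 &&
python3 -m jog '[[0,0,0.001,0,0,0,0.02],[0,0,0.001,0,0,0,0.02],[0,0,0,0,0,0,0.02]]' && python3 ok.py 5 &&
python3 -m jog '[[0,0,0.001,0,0,0,0.02],[0,0,0.001,0,0,0,0.02],[0,0,0,0,0,0,0.02]]' && python3 ok.py 5
```

```text
F [ 2.1  1.3 -2. ] z 104.7
   F [ 1.8  3.8 -2.9] z 100.4
```

The side wall is now pushing the cartridge toward +y, so I'll shift 1 mm that way.

```bash
python3 -m jog '[[0,0.001,0,0,0,0,0.02],[0,0,0,0,0,0,0.02]]' && python3 ok.py 5 &&
python3 -m jog '[[0,0,0.002,0,0,0,0.02],[0,0,0.002,0,0,0,0.02],[0,0,0,0,0,0,0.02]]' >/dev/null&& python3 ok.py 5 &&
python3 -m jog '[[0,0,0.002,0,0,0,0.02],[0,0,0.002,0,0,0,0.02],[0,0,0,0,0,0,0.02]]' >/dev/null&& python3 ok.py 5 &&
python3 -m jog '[[0,0,0.002,0,0,0,0.02],[0,0,0.002,0,0,0,0.02],[0,0,0,0,0,0,0.02]]' >/dev/null&& python3 ok.py 5 &&
python3 -m jog '[[0,0,0.002,0,0,0,0.02],[0,0,0.002,0,0,0,0.02],[0,0,0,0,0,0,0.02]]' >/dev/null&& python3 ok.py 5 &&
python3 -m jog '[[0,0,0.001,0,0,0,0.02],[0,0,0.001,0,0,0,0.02],[0,0,0,0,0,0,0.02]]' >/dev/null&& python3 ok.py 5 &&
python3 -m jog '[[0,0,0.001,0,0,0,0.02],[0,0,0.001,0,0,0,0.02],[0,0,0,0,0,0,0.02]]' && python3 ok.py 5 &&
python3 -m jog '[[0,0,0.001,0,0,0,0.02],[0,0,0.001,0,0,0,0.02],[0,0,0,0,0,0,0.02]]' && python3 ok.py 5
```

```text
time_s: 10.6
eef_pos: [534.3, -14.4, 100.7]
ee_rot: [-0.0, 0.152, 0.988, -0.0]
force: [0.1, -0.3, -0.7]
grip_width: 0.344
grip_force: 42.1
   F [ 0.1 -0.3 -0.7] z 100.7
   F [ 0.5  0.5 -1.1] z 96.4
   F [ 0.9 -0.4 -1.8] z 92.5
   F [-0.4 -1.1 -1.8] z 88.5
   F [ 0.5 -0.3 -1.9] z 84.5
   F [ 0.8  1.1 -0.8] z 82.6
time_s: 12.4
eef_pos: [534.3, -14.2, 80.6]
ee_rot: [-0.0, 0.152, 0.988, 0.0]
force: [-0.4, 0.7, -0.9]
grip_width: 0.344
grip_force: 42.1
   F [-0.4  0.7 -0.9] z 80.6
time_s: 12.7
eef_pos: [534.3, -14.2, 78.6]
ee_rot: [-0.0, 0.152, 0.988, 0.0]
force: [-1.1, -0.1, -0.3]
grip_width: 0.341
grip_force: 42.1
   F [-1.1 -0.1 -0.3] z 78.6
```

```bash
python3 -m jog '[[0,0,0.001,0,0,0,0.02],[0,0,0,0,0,0,0.02]]' >/dev/null&& python3 ok.py 4 &&
python3 -m jog '[[0,0,0.001,0,0,0,0.02],[0,0,0,0,0,0,0.02]]' >/dev/null&& python3 ok.py 4 &&
python3 -m jog '[[0,0,0.001,0,0,0,0.02],[0,0,0,0,0,0,0.02]]' >/dev/null&& python3 ok.py 4
```

```text
F [ 0.2  0.5 -0.5] z 77.8
   F [-2.5  0.4  5.6] z 77.3
```

The underside is on the valve at the expected height. Releasing.

```bash
python3 -m jog '[[0,0,-0.0003,0,0,0,0.03],[0,0,0,0,0,0,0.035],[0,0,0,0,0,0,0.045],[0,0,0,0,0,0,0.055],[0,0,0,0,0,0,0.06]]' && python3 -m jog '[[0,0,0,0,0,0,0.06],[0,0,0,0,0,0,0.06],[0,0,0,0,0,0,0.06],[0,0,0,0,0,0,0.06]]'
```

```text
time_s: 13.6
eef_pos: [534.4, -14.2, 77.0]
ee_rot: [-0.0, 0.152, 0.988, 0.0]
force: [-0.2, 0.4, 0.2]
grip_width: 0.702
grip_force: 0.0
time_s: 14.0
eef_pos: [534.4, -14.2, 77.1]
ee_rot: [-0.0, 0.152, 0.988, -0.0]
force: [-0.0, -0.3, 0.3]
grip_width: 0.706
grip_force: 0.0
```

```bash
python3 -m jog '[[0,0,-0.01,0,0,0,0.06],[0,0,-0.02,0,0,0,0.06],[0,0,-0.04,0,0,0,0.06],[0,0,-0.045,0,0,0,0.06],[0,0,-0.045,0,0,0,0.03]]' && python3 ok.py 5 && python3 -m jog '[[0,0,-0.035,0,0,0,0],[0,0,-0.005,0,0,0,0],[-0.03,0,0,0,0,0,0],[-0.04,0,0,0,0,0,0],[-0.04,0,0,0,0,0,0]]' && python3 -m jog '[[-0.03,0,0,0,0,0,0],[0,0,0,0,0,0,0],[0,0,0,0,0,0,0]]'
python3 -c "
from h import *
for n in('top','side'): cv2.imwrite(f'pics/{n}4.png',eyes.capture(n)[:,:,::-1])
a=cv2.imread('pics/side4.png')[120:320,240:400]; b=cv2.imread('pics/top4.png')[205:305,280:370]
o=np.zeros((600,800,3),np.uint8); o[:,:480]=cv2.resize(a,(480,600),interpolation=cv2.INTER_CUBIC); o[:356,480:]=cv2.resize(b,(320,356),interpolation=cv2.INTER_CUBIC); cv2.imwrite('pics/c4.png',o)"
```

```text
time_s: 14.5
eef_pos: [534.0, -14.1, 239.6]
ee_rot: [0.0, 0.152, 0.988, -0.0]
force: [1.8, -0.6, -0.9]
grip_width: 0.546
grip_force: 0.0
   F [ 1.8 -0.6 -0.9] z 239.6
time_s: 15.0
eef_pos: [640.2, -47.5, 277.2]
ee_rot: [-0.0, 0.152, 0.988, 0.0]
force: [-0.2, 0.2, 0.6]
grip_width: 0.003
grip_force: 0.0
time_s: 15.3
eef_pos: [667.7, -56.2, 276.1]
ee_rot: [-0.001, 0.152, 0.988, 0.0]
force: [-0.2, -0.5, 0.3]
grip_width: 0.001
grip_force: 0.0
```

View pics/c4.png

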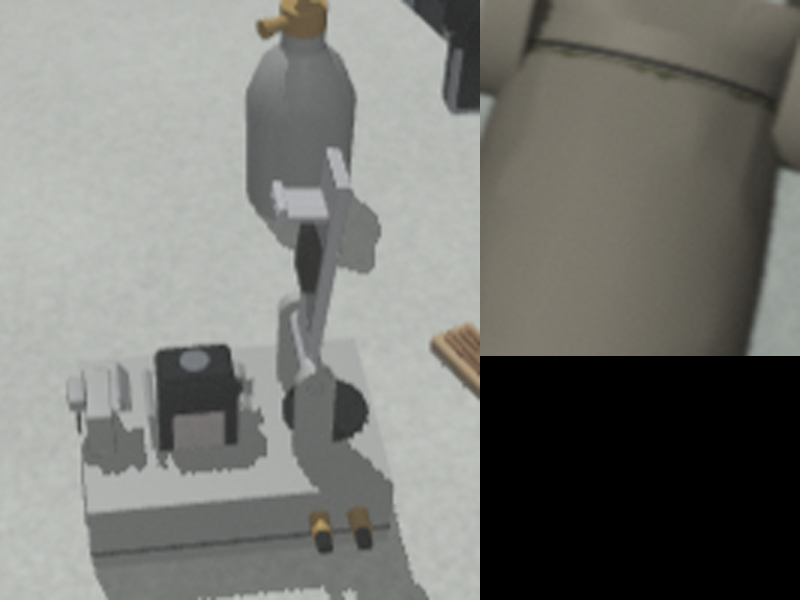

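The cartridge stands in the cradle with its cap at (195,358) in the crop. The clamp plate is open, with its tip corners at about (328,150) and (350,187) in the crop. From those I'll estimate the clamp angle.

Run:
```python
from h import *
c=np.array([534.9,-14.6]);y=-.305; R=np.array([[np.cos(y),-np.sin(y)],[np.sin(y),np.cos(y)]])
for th in(1.57,1.65,1.75,1.85,1.95):
    u=65-124*np.cos(th); z=111+124*np.sin(th)
    print(th,[((proj("side",np.r_[c+R@np.array([u,v]),z])-[240,120])*3).round() for v in(17,-17)], round(u),round(z))
```

```text
1.57 [array([310., 148.]), array([321., 187.])] 65 235
1.65 [array([329., 147.]), array([341., 186.])] 75 235
1.75 [array([352., 148.]), array([365., 187.])] 87 233
1.85 [array([375., 151.]), array([388., 190.])] 99 230
1.95 [array([396., 156.]), array([410., 194.])] 111 226
```

The clamp is at about 1.67 rad. I'll descend behind it with the fingers shut, then push it over along an arc.

```bash
python3 -m jog '[[0,0,0.015,0,0,0,0],[0,0,0.025,0,0,0,0],[0,0,0.014,0,0,0,0],[0.012,0,0,0,0,0,0],[0.018,0,0,0,0,0,0]]' && python3 ok.py 6 &&
python3 -m jog '[[0.0086,0,0,0,0,0,0],[0.007,0,0,0,0,0,0],[0.0074,0,-0.002,0,0,0,0],[0.0075,0,-0.0015,0,0,0,0],[0.0075,0,-0.0015,0,0,0,0]]' && python3 ok.py 10 &&
python3 -m jog '[[0.0104,0,0.0013,0,0,0,0],[0.0104,0,0.0014,0,0,0,0],[0.0099,0,0.0034,0,0,0,0],[0.0099,0,0.0035,0,0,0,0]]' && python3 ok.py 10
```

```text
time_s: 15.9
eef_pos: [638.3, -46.9, 223.1]
ee_rot: [-0.0, 0.152, 0.988, 0.0]
force: [0.2, 0.4, -0.3]
grip_width: -0.0
grip_force: 0.0
   F [ 0.2  0.4 -0.3] z 223.1
time_s: 16.4
eef_pos: [602.6, -35.7, 228.4]
ee_rot: [0.0, 0.152, 0.988, -0.0]
force: [1.9, -1.1, 0.5]
grip_width: 0.002
grip_force: 0.5
   F [ 1.9 -1.1  0.5] z 228.4
time_s: 16.8
eef_pos: [563.8, -23.5, 218.7]
ee_rot: [0.0, 0.152, 0.988, -0.0]
force: [0.8, -0.8, -0.5]
grip_width: -0.002
grip_force: 0.4
   F [ 0.8 -0.8 -0.5] z 218.7
```

Contact is light, as expected. Continuing the arc.

```bash
python3 -m jog '[[0.0091,0,0.0053,0,0,0,0],[0.0091,0,0.0054,0,0,0,0],[0.0078,0,0.007,0,0,0,0],[0.0077,0,0.007,0,0,0,0]]' && python3 ok.py 10 &&
python3 -m jog '[[0.0062,0,0.0085,0,0,0,0],[0.0063,0,0.0084,0,0,0,0],[0.0035,0,0.007,0,0,0,0],[0.0035,0,0.007,0,0,0,0],[0.0035,0,0.009,0,0,0,0]]' && python3 ok.py 10 && python3 -m jog '[[0,0,0,0,0,0,0],[0,0,0,0,0,0,0]]'
python3 -c "
from h import *
cv2.imwrite('pics/side5.png',eyes.capture('side')[:,:,::-1])
cv2.imwrite('pics/c5.png',cv2.resize(cv2.imread('pics/side5.png')[160:320,240:400],(600,600),interpolation=cv2.INTER_CUBIC))"
```

```text
time_s: 17.2
eef_pos: [531.7, -13.4, 193.9]
ee_rot: [0.0, 0.152, 0.988, -0.0]
force: [1.9, 0.4, -0.9]
grip_width: 0.003
grip_force: 0.3
   F [ 1.9  0.4 -0.9] z 193.9
time_s: 17.7
eef_pos: [510.2, -6.6, 153.5]
ee_rot: [0.0, 0.152, 0.988, -0.0]
force: [1.0, -0.7, 0.9]
grip_width: 0.002
grip_force: 0.2
   F [ 1.  -0.7  0.9] z 153.5
time_s: 17.9
eef_pos: [510.3, -6.7, 153.8]
ee_rot: [-0.0, 0.152, 0.988, -0.0]
force: [0.3, 0.7, 0.8]
grip_width: -0.004
grip_force: 0.0
```

View pics/c5.png

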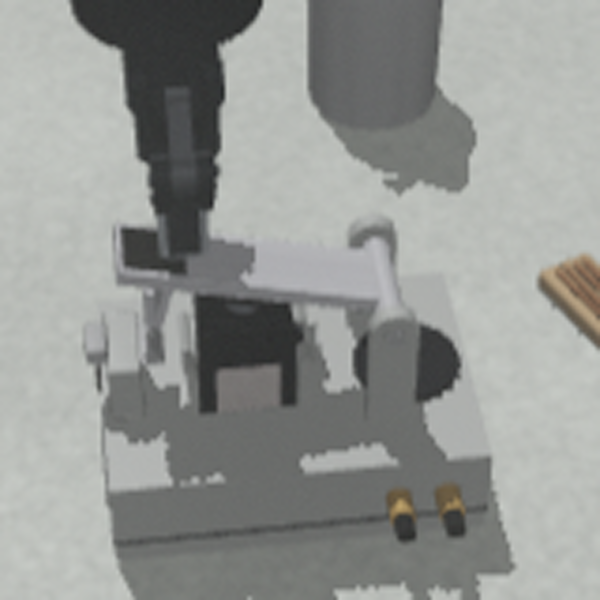

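The clamp is down to roughly 0.27 rad, with the fingertips just behind the black thumb rest (about (150,250) in the crop). I'll hop forward onto the thumb rest and then press slowly.

```bash
python3 -m jog '[[0,0,-0.01,0,0,0,0],[0.01,0,0,0,0,0,0],[0.007,0,0,0,0,0,0],[0,0,0.003,0,0,0,0],[0,0,0,0,0,0,0]]' && python3 ok.py 8 &&
python3 -m jog '[[0,0,0.003,0,0,0,0],[0,0,0.003,0,0,0,0],[0,0,0.003,0,0,0,0],[0,0,0,0,0,0,0]]' >/dev/null&& python3 ok.py 12 &&
python3 -m jog '[[0,0,0.002,0,0,0,0],[0,0,0.002,0,0,0,0],[0,0,0,0,0,0,0]]'  >/dev/null&& python3 ok.py 12 &&
python3 -m jog '[[0,0,0.002,0,0,0,0],[0,0,0.002,0,0,0,0],[0,0,0,0,0,0,0]]'  >/dev/null&& python3 ok.py 12 &&
python3 -m jog '[[0,0,0.001,0,0,0,0],[0,0,0.001,0,0,0,0],[0,0,0,0,0,0,0]]'  >/dev/null&& python3 ok.py 15 &&
python3 -m jog '[[0,0,0.001,0,0,0,0],[0,0,0.001,0,0,0,0],[0,0,0,0,0,0,0]]'  >/dev/null&& python3 ok.py 15 &&
python3 -m jog '[[0,0,0.001,0,0,0,0],[0,0,0.001,0,0,0,0],[0,0,0,0,0,0,0]]'  && python3 ok.py 15
```

```text
time_s: 18.45
eef_pos: [493.7, -1.4, 160.6]
ee_rot: [-0.0, 0.152, 0.988, 0.0]
force: [-0.0, -0.1, -0.8]
grip_width: -0.001
grip_force: 0.0
   F [-0.  -0.1 -0.8] z 160.6
   F [-0.4  0.4  0.2] z 151.3
   F [ 0.8 -0.8  0.4] z 147.6
   F [0.5 0.7 0.6] z 143.8
   F [-1.   0.7  3.8] z 142.0
   F [-3.5  0.7  5.1] z 140.1
time_s: 20.35
eef_pos: [493.8, -1.4, 138.1]
ee_rot: [-0.0, 0.152, 0.988, 0.0]
force: [-2.8, 0.8, 6.8]
grip_width: -0.006
grip_force: 3.0
   F [-2.8  0.8  6.8] z 138.1
```

```bash
python3 -m jog '[[0,0,0.001,0,0,0,0],[0,0,0.001,0,0,0,0],[0,0,0,0,0,0,0]]'  >/dev/null&& python3 ok.py 20 &&
python3 -m jog '[[0,0,0.001,0,0,0,0],[0,0,0.001,0,0,0,0],[0,0,0,0,0,0,0]]'  >/dev/null&& python3 ok.py 20 &&
python3 -m jog '[[0,0,0.001,0,0,0,0],[0,0,0.0005,0,0,0,0],[0,0,0,0,0,0,0]]'  >/dev/null&& python3 ok.py 20 &&
python3 -m jog '[[0,0,0.001,0,0,0,0],[0,0,0.0005,0,0,0,0],[0,0,0,0,0,0,0]]'  >/dev/null&& python3 ok.py 20 &&
python3 -m jog '[[0,0,0.0005,0,0,0,0],[0,0,0.0005,0,0,0,0],[0,0,0,0,0,0,0]]'  >/dev/null&& python3 ok.py 20 &&
python3 -m jog '[[0,0,0.0005,0,0,0,0],[0,0,0.0005,0,0,0,0],[0,0,0,0,0,0,0]]'  >/dev/null&& python3 ok.py 20
```

```text
F [-4.9  1.6  7.8] z 136.2
   F [-4.4  1.   9.1] z 134.3
   F [-5.8  0.4 10.6] z 132.9
   F [-3.6  0.7  6.8] z 131.1
   F [-3.3  1.5  6.4] z 130.0
   F [-3.1  1.2  5.4] z 129.0
```

```bash
python3 -m jog '[[0,0,0.0005,0,0,0,0],[0,0,0.0005,0,0,0,0],[0,0,0,0,0,0,0]]'  >/dev/null&& python3 ok.py 12 &&
python3 -m jog '[[0,0,0.0005,0,0,0,0],[0,0,0.0005,0,0,0,0],[0,0,0,0,0,0,0]]'  >/dev/null&& python3 ok.py 12 &&
python3 -m jog '[[0,0,0.0005,0,0,0,0],[0,0,0,0,0,0,0]]'  >/dev/null&& python3 ok.py 12 &&
python3 -m jog '[[0,0,0.0005,0,0,0,0],[0,0,0,0,0,0,0]]'  >/dev/null&& python3 ok.py 12 &&
python3 -m jog '[[0,0,0.0005,0,0,0,0],[0,0,0,0,0,0,0]]'  >/dev/null&& python3 ok.py 12 &&
python3 -m jog '[[0,0,0.0005,0,0,0,0],[0,0,0,0,0,0,0]]'  >/dev/null&& python3 ok.py 12
```

```text
F [-4.4  1.   6.5] z 128.0
   F [-4.3  1.2  9. ] z 127.2
   F [-3.4  1.6  7.4] z 126.6
   F [-6.3  1.8 11.2] z 126.6
```

```bash
python3 -m jog '[[0,0,0.0005,0,0,0,0],[0,0,0,0,0,0,0]]'  && python3 ok.py 17
```

```text
time_s: 23.35
eef_pos: [493.8, -1.4, 126.5]
ee_rot: [-0.0, 0.152, 0.988, -0.0]
force: [-7.0, 1.7, 16.5]
grip_width: 0.001
grip_force: 8.1
   F [-7.   1.7 16.5] z 126.5
```

z no longer moves while the force climbs, so this is the hard stop and the catch should have snapped. I'll ease off and see whether the clamp follows.

```bash
python3 -m jog '[[0,0,-0.001,0,0,0,0],[0,0,-0.001,0,0,0,0],[0,0,0,0,0,0,0]]' >/dev/null; python3 ok.py 9; python3 -m jog '[[0,0,-0.001,0,0,0,0],[0,0,-0.001,0,0,0,0],[0,0,0,0,0,0,0]]' >/dev/null; python3 ok.py 9
```

```text
F [ 0.1 -0.   0.8] z 127.3
   F [ 0.5 -0.6  0.3] z 129.4
```

The force drops to zero as soon as I lift, so the clamp stays down and is latched. I'll retreat and confirm with a picture.

```bash
python3 -m jog '[[0,0,-0.01,0,0,0,0],[0,0,-0.03,0,0,0,0],[0,0,-0.04,0,0,0,0],[0,0,-0.04,0,0,0,0],[0.04,0,0,0,0,0,0]]' && python3 -m jog '[[0.045,0,0,0,0,0,0],[0.045,0,0,0,0,0,0],[0,0,0,0,0,0,0],[0,0,0,0,0,0,0],[0,0,0,0,0,0,0]]'
python3 -c "
from h import *
a=eyes.capture('side')[:,:,::-1]; cv2.imwrite('pics/side6.png',a)
c=np.array([534.9,-14.6]);y=-.305; R=np.array([[np.cos(y),-np.sin(y)],[np.sin(y),np.cos(y)]])
a=a.copy(); b=cv2.resize(a[100:400,220:540],None,fx=2.5,fy=2,interpolation=cv2.INTER_CUBIC)
cv2.imwrite('pics/c6.png',b)"
```

```text
time_s: 24.45
eef_pos: [459.8, 9.1, 255.2]
ee_rot: [0.006, 0.152, 0.988, -0.001]
force: [0.6, 0.5, -0.5]
grip_width: 0.004
grip_force: 0.0
time_s: 24.95
eef_pos: [370.9, 37.2, 249.9]
ee_rot: [0.001, 0.152, 0.988, -0.0]
force: [0.4, -0.3, -0.9]
grip_width: -0.001
grip_force: 0.0
```

View pics/c6.png

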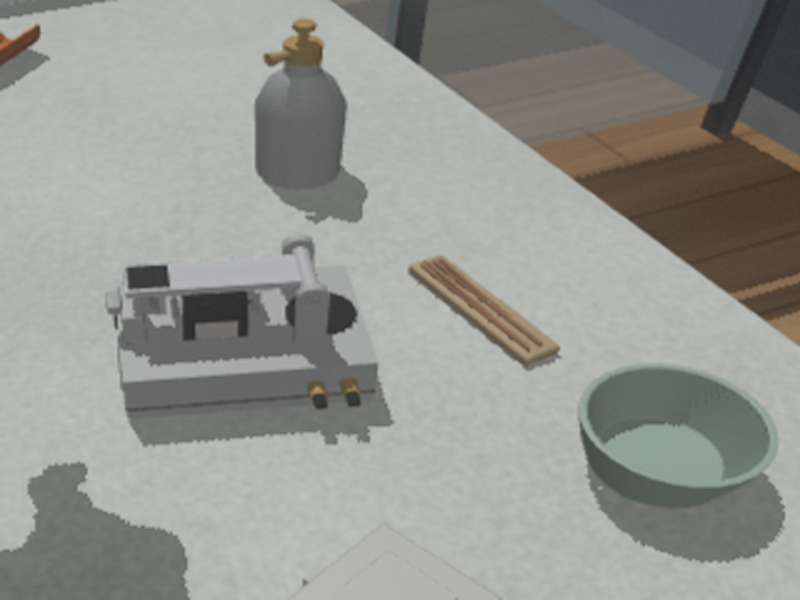

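The clamp lies level over the cartridge, with its tip in the catch at about (125,285) in the crop. The mister, tweezers and pot look undisturbed, and the visible part of the tub looks in place too. Handing in.

```bash
python3 -c "
from rig import finish_job
print(finish_job())"
```

```text
the job is handed in; nothing more can be done
None
```

The cartridge is in the cradle, the clamp is latched over it and the job is handed in, at about 25 s on the robot's clock; the hand-in returned no verdict.

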